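Fit up and clamp a T-joint web plate

ROBOT

A 6-joint arm with a two-finger parallel gripper is mounted at the origin on the work surface. World frame = base frame: x ahead of the robot, y to its left, z up, the work surface at z = 0. Lengths are in mm, angles in rad, forces in N, time in s.
With the tool pointing down it reaches from about 275 to 1000 mm from the base axis. Payload 8.4 kg.
Tool frame: the origin (TCP) lies between the finger pads; the fingertips stand 17 mm ahead of it and the grasp point (between the pads) lies 2 mm behind it; z points along the fingers, y is the line along which they close (so a half turn about z gives the same grasp; the last joint's range is limited). The gripper opens to 85 mm and grips with 20 to 120 N. Pads are 22 mm wide; open, the fingers measure 114 mm over their backs; the gripper's body (76 mm by 85 mm) begins 54 mm behind the grasp point. The pads swing forward as they close: fully open they stand 13 mm farther back than shut.
Start: joints at [1.147, 0.353, 1.633, -0, 1.155, -0.002], TCP at [255.876, 570.224, 248.281] pointing down, gripper open.
Joint ranges: [-2.63, 2.63], [-0.92, 2.1], [0.06, 2.66], [-1.3, 4.44], [0, 2.69], [-3.02, 3.02]. Speed limits (rad/s): [2.22, 2.22, 2.79, 3.14, 3.14, 3.14].

INTERFACE

Orientations are given as [roll, pitch, yaw] about the fixed x, y, z axes, in that order (R = Rz(yaw) Ry(pitch) Rx(roll)).
In Python, from rig import sense, grab_frame, sign_off gives the robot as it stands. The module is installed in compiled form; this text tells all that it offers.
- The arm moves only by the tool send_rows, never from a script. Its argument "moves" is a list that holds one entry, the list of rows, each a list of 7 numbers: the shift along the world's x, y, z in m, then the turn, a rotation vector about the world's x, y, z in rad, then the opening, from -1 (shut) to 1 (fully open). In form: [[[dx, dy, dz, rx, ry, rz, jaw], ...]]. A call has 1 to 10 rows; each row shifts and turns the commanded pose from where the row before left it; what a row does not reach is not made up. A row lasts 1/10 s, in which the tool goes at most 50 mm and 8.59 degrees, less where a joint would pass 70% of its speed; a pose out of reach is approached as far as the arm can. A call with a gripper value outside its range is refused whole. The fingers move at their own pace and stop on an object; "grip_force" is the grip in N (left out, the last holds). Time passes only in rows, so rows that do not move let the fingers close. It gives the time, the measured TCP pose, the force, the opening and the grip force at its end, in the units of the state.
- sense(): the state, without advancing time (a new reading comes with each control period).
- grab_frame(name): name is "side" or "top" or "wrist"; returns a dict with "img" (420x560x3 uint8, red, green, blue), "mtx" (3x3 intrinsics, pixels), "rvec" (rotation vector, rad) and "tvec" (3), from world to camera coordinates, as OpenCV has them; the wrist camera has in their place "T_tool_cam" (4x4, takes a point from camera to tool coordinates, whose origin is the TCP and whose axes are the flange's). Camera axes: x right, y down, z forward; pixel columns grow to the right and rows downward; lengths in mm; the calibration is good to about 2 mm. A picture is of the moment at which its call begins: read the wrist's pose just before it. There is no depth.
- sign_off(): hands the job in; it is judged then, once.
The state is a dict: "clock": time; "qpos": joint angles; "qvel": joint speeds; "joint_efforts": joint torques, N m; "eef_pos": TCP position; "tcp_rot": TCP orientation; "contact_force": force on the tool from outside, world axes, zero at the start; "wrist_torque": the same for the moment, N m; "opening": opening from 0.0 (shut) to 1.0 (fully open); "grasp_force": force on a finger pad.
Only numpy, scipy, OpenCV 4.12 (cv2) and the standard library are available. Lean on these libraries where they do the work, as an engineer would, in place of code of your own. Each camera call takes 0.05 s, during which the arm holds its last target. There are 200 camera calls.

TASK

Fit up the T-joint for tacking: take the full rectangular plate (not the narrow strip or the clipped gusset) from the plate rack, slide it straight down into the slot of the fixture until it stands on the flange plate, and let go of it. Then reach in under the hand-rest bar, squeeze the clamp's trigger towards its fixed grip, with one finger behind the grip and one before the trigger, until the push rod presses the plate flat against the angle block, and release the trigger so that the plate stays clamped. Leave the other plates, the hammer, the brush and the can where they are.

Things in the scene. Friction and masses are not known exactly. Their poses are not given: they have to be found in the camera images.
- plate: The web plate to fit: bare steel rectangle, 8 thick (its x), 80 wide (its y), 90 tall (its z), about 0.3 to 0.6 kg, standing upright in one of the three rack slots. Origin: centre of its bottom edge.
- strip: Narrow steel plate, 8 x 50 x 85 mm, standing in another rack slot; not wanted. Origin: centre of its bottom edge.
- gusset: Steel gusset, 8 x 80 x 90 mm with its upper +y corner clipped off, standing in another rack slot; not wanted. Origin: centre of its bottom edge.
- rack: Grey plate rack fixed to the table, 215 (x) x 106 (y) mm, floor at z = 6. Three slots across it at x = -65, 0, +65, each 11 wide between ribs 28 high; rims 26 high at y = +-48. In each slot one plate stands upright on the rack floor, faces to rack +x and -x; which plate is where varies. Origin: centre of the underside.
- fixture: Fit-up fixture fixed to the table crosswise to the robot, origin on the table under it, x from the trigger clamp to the angle block (within 0.4 rad of world +y), z up; mm below in this frame. Base 270 x 120 x 10, x = -115 to 155. Flange plate on it, top at z = 18. Clamp housing x = -56 to 8, 36 wide, 98 high; rod tail behind it at z = 50 to x = -85. Nothing stands close beside the grip.
- seat (a point): On the fixture at (86, 0, 18): the plate's origin when seated, centred and flat on the angle block, plate x along fixture x (either way).
- trigger (a joint): Trigger angle, rad: 0 released (sprung forward), grows as squeezed to the grip, stop 0.32 (parallel to the grip). The plate is clamped at about 0.25 to 0.32. Spring 2 to 5 N at its end plus about 6 N of rod friction: squeeze with 20 to 60 N. The rod advances 36 mm per rad, and at first the trigger may run free up to 0.12. The grip does not move: only the trigger swings.
- trigger_tip (a point): Middle of the free end of the trigger: steel lever 8 thick, 18 wide, rounded end 12 thick, on the grip's +x side; hinge pin 82 mm below it at fixture (-8, 0, 86), 19 mm in front of the grip's axis and 97 mm down it from the grip's end. Over grip and trigger: at rest 64 mm at this end, 56 mm at 30 mm down the grip from its end; there 34 to 40 mm when clamped.
- push_rod: Steel push rod with a rubber-faced pad 26 mm across, sliding along fixture x at z = 50, between the lips. Origin: centre of the pad face, which starts at fixture x = 74 to 78, 4 to 8 mm short of the seated plate. The trigger drives it to +x; friction of 10 N keeps it there when the trigger springs back.
- chipping_hammer: Hammer lying on the table, 260 mm long; leave alone. Origin under its middle.
- brush: Brush lying on the table, 240 mm long; leave alone. Origin under its middle.
- spray_can: Spray can standing on the table, 64 mm across, 170 mm high; leave alone. Origin: centre of its foot.
- slot (a point): On the fixture at (84.5, 0, 18): middle of the slot's floor, axes as the fixture's. Slot open at the top, 11 mm in x, 84 in y. Back: angle block face at fixture x = 90, 63 high, bevelled top to 71. Front: two lips at |y| = 27 to 43, x = 67 to 79; ends: cheeks from |y| = 42; both 53 high with flared tops to 62. Between the lips it is open for the push rod.
- rest_bar (a point): Middle of the round steel hand-rest bar, fixed above the clamp along fixture y at fixture (-25, 0, 285): 20 mm thick, 290 long, on two 18 mm posts at y = +-125 (feet 48 mm across). It is in the way of a gripper coming straight down on the grip; the space behind it (fixture -x) and above the slot is free. Carry the plate over or round it.
- grip: The clamp's fixed rubber grip; origin: centre of its upper end, at fixture (-79, 0, 155), axes as the fixture's. 26 deep, 30 wide, leaning 35 deg from vertical towards -x: its axis runs down from here along (0.574, 0, -0.819). Back face 13 mm from the axis along (-0.819, 0, -0.574), front face, towards the trigger, 13 mm the other way.
Things that resemble listed ones, but are neither listed nor needed, are in the scene too. What is shaped like the plate but pink or red is not meant.

How it is judged:
By the outcome, as a careful person would: the job done as asked, in the order asked, and still so for the second after the job is handed in, with the robot touching nothing.
It also fails if it takes over 72 s, if anything falls off the work surface, if the arm or the gripper's body presses on something with over 40 N, if the wrist force passes 120 N, or if a joint passes its speed limit or range.

## Working session

There is one attempt and no reset: what is moved stays moved. The work goes in short steps, Python scripts to look and compute and a tool call to move; the robot and the scene stay as the last step left them, time stands still between calls to the robot, and variables do not carry over. Pictures are saved under pics/ and viewed, at most 10 in all, crops included, and the job is handed in when it is done.

Besides the shell and the picture viewer there is one more tool, called after "Call:" as a command line: name --argument value ..., lists and objects as JSON in quotes. send_rows: Moves the arm, as the interface text tells. Its arguments: {"type":"object","properties":{"moves":{"type":"array"},"grip_force":{"type":"number"}},"required":["moves"]}

```bash
mkdir -p pics; cat > h.py <<'E'
import numpy as np, cv2
from rig import sense, grab_frame, sign_off
def save(n):
    f=grab_frame(n); return f
def ray(f,u,v,pose=None):
    K=np.array(f['mtx'],float); d=np.linalg.inv(K)@[u,v,1.]
    R,_=cv2.Rodrigues(np.array(f['rvec'],float)); t=np.array(f['tvec'],float).ravel()
    return -R.T@t, R.T@d
def onz(f,u,v,z):
    o,d=ray(f,u,v); return o+d*(z-o[2])/d[2]
def proj(f,P):
    p,_=cv2.projectPoints(np.array(P,float).reshape(-1,3),np.array(f['rvec'],float),np.array(f['tvec'],float),np.array(f['mtx'],float),None); return p[:,0]
def tri(fs,uvs):
    A=np.zeros((3,3));b=np.zeros(3)
    for f,(u,v) in zip(fs,uvs):
        o,d=ray(f,u,v); d/=np.linalg.norm(d); M=np.eye(3)-np.outer(d,d); A+=M;b+=M@o
    return np.linalg.solve(A,b)
E
python3 - <<'E'
from h import *
import pickle
print(sense())
F={n:grab_frame(n) for n in('top','side')}
pickle.dump(F,open('F.pkl','wb'))
for n in F:
    cv2.imwrite(f'pics/{n}0.png',cv2.resize(F[n]['img'][:,:,::-1],(800,600),interpolation=cv2.INTER_CUBIC))
    o,d=ray(F[n],280,210); print(n,o,d)
E
```

```text
{'clock': 0.0, 'qpos': array([ 1.14661683e+00,  3.53647509e-01,  1.63412123e+00, -6.21697944e-06,
        1.15521355e+00, -2.40259765e-03]), 'qvel': array([ 1.38811297e-03,  5.22337863e-05, -9.39768476e-04,  2.90763137e-04,
        3.45487320e-04,  1.04875415e-05]), 'joint_efforts': array([ 6.05377465e-06, -6.05241108e+01, -3.42066765e+01,  4.01804550e-05,
        9.31218354e-03,  7.88691608e-06]), 'eef_pos': array([255.68209909, 569.81577747, 247.56758987]), 'tcp_rot': array([-3.14020301e+00,  2.34555938e-06,  2.71981827e+00]), 'contact_force': array([0.24136275, 0.78331702, 0.14417529]), 'wrist_torque': array([0.05275556, 0.02740595, 0.00733919]), 'grasp_force': 0.0, 'opening': 0.9999144157305618}
top [ 391.4234967     7.59773401 1235.72112864] [ 0.20720934 -0.00328195 -0.97831145]
side [-344.94668126 -927.49729918 1088.8938286 ] [ 0.59297954  0.56881931 -0.56995025]
```

View pics/top0.png

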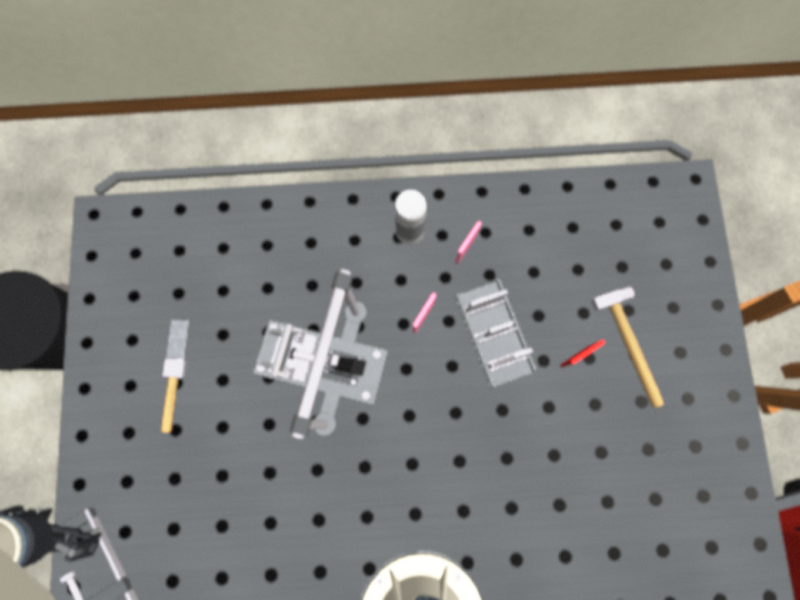

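View pics/side0.png

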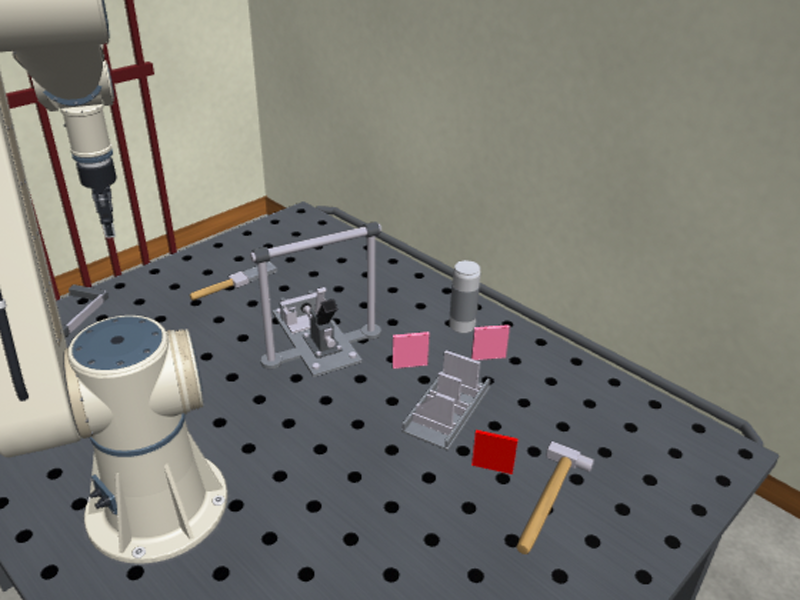

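The top view shows the fixture at about (320,350), with the hand-rest bar across it. The rack is at about (497,333), and the pink and red decoys stand outside it. In the side view three plates stand in the rack at (443,412), (452,390) and (462,368). Next I'll enlarge these areas.

```bash
python3 - <<'E'
from h import *
import pickle
F=pickle.load(open('F.pkl','rb'))
def crop(n,x,y,w,h,s): return cv2.resize(F[n]['img'][y:y+h,x:x+w,::-1],None,fx=s,fy=s,interpolation=cv2.INTER_CUBIC)
a=crop('top',310,188,80,60,5);a2=crop('top',170,180,110,82.5.__int__(),400/110)
b=crop('side',272,236,80,80,300/80);b=cv2.copyMakeBorder(b,0,0,50,50,cv2.BORDER_CONSTANT)
c=crop('side',160,150,120,90,400/120)
f=lambda i:cv2.resize(i,(400,300))
cv2.imwrite('pics/m.png',np.vstack([np.hstack([f(a),f(b)]),np.hstack([f(a2),f(c)])]))
for uv in [(457,294),(500,281),(536,372),(493,386)]:
    print(onz(F['top'],uv[0]*.7,uv[1]*.7,0).round(1))
E
```

```text
[ 659.1 -124.8   -0. ]
[ 683.1 -223.6    0. ]
[ 475.4 -282.4    0. ]
[ 450.9 -186.4    0. ]
```

View pics/m.png

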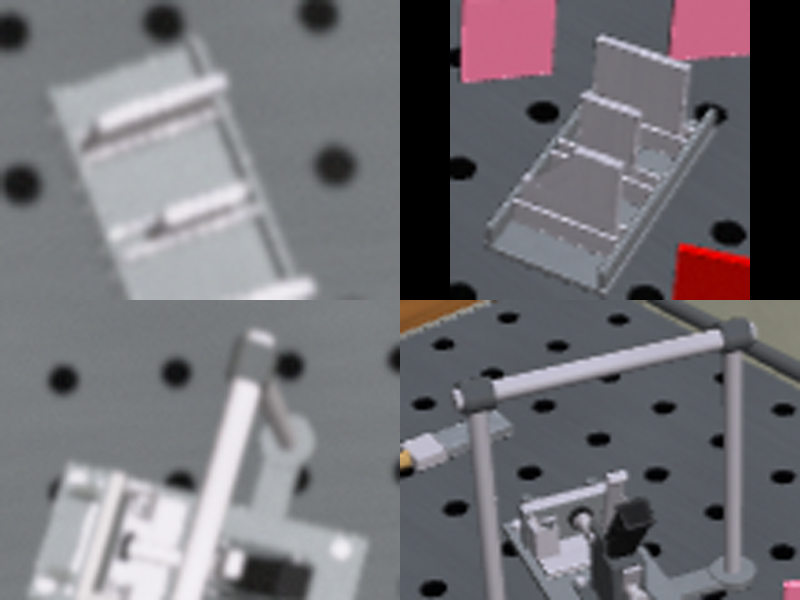

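In the rack, the far slot (side view about (462,368) of 800, top view about (487,300)) holds the full rectangle. The middle slot holds the narrow strip. The near slot holds the clipped gusset, which slopes at its +y corner. So the far plate is the one to take, and I'll confirm it with the wrist camera. The fixture's block end points to +y.

```bash
python3 - <<'E'
from h import *
import pickle
F=pickle.load(open('F.pkl','rb'))
fs=[F['top'],F['side']]
s=.7
a=tri(fs,[(344*s,272*s),(376*s,229*s)]); b=tri(fs,[(297*s,434*s),(261*s,256*s)])
print('bar ends',a,b,np.linalg.norm(a-b)); m=(a+b)/2
d=(a-b)/np.linalg.norm(a-b); th=np.arctan2(-d[0],d[1]) # guess: a-b along -+y
print(m,d)
ey=-d[:2]; ey/=np.linalg.norm(ey); ex=np.array([ey[1],-ey[0]]); print('ex',ex,'ey',ey)
o=m[:2]+25*ex; print('origin',o,'yaw',np.arctan2(ex[1],ex[0]), 'slot',o+84.5*ex,'grip',o-79*ex)
for uv in [(272,320),(386,350),(375,405),(255,372)]:
    p=onz(F['top'],uv[0]*s,uv[1]*s,10); q=p[:2]-o; print('base',p.round(0),q@ex,q@ey)
# plate top edge ends: top view and side view(crop coords -> full)
t=[(310+84/5,188+140/5),(310+226/5,188+80/5)]
print('plate top z96',[onz(F['top'],*x,96).round(1) for x in t])
w=grab_frame('wrist'); print(w['T_tool_cam'],w['mtx'])
E
```

```text
bar ends [646.31881974  99.57811395 287.16270565] [385.1140635  179.95794363 291.54332571] 273.32769990681265
[515.71644162 139.76802879 289.35301568] [ 0.95564685 -0.29407861 -0.01602699]
ex [0.29411639 0.95576961] ey [-0.95576961  0.29411639]
origin [523.06935124 163.6622691 ] yaw 1.2722654460396072 slot [547.92218578 244.42480135] grip [499.83415683  88.15646972]
base [623. 288.  10.] 148.0509148851243 -59.19174146670418
base [542.  40.  10.] -112.2437977782081 -54.10816953421667
base [425.  70.  10.] -117.97565496517876 65.85371155793666
base [511. 326.  10.] 151.65667522150127 59.157924248224255
plate top z96 [array([ 606.5, -132.2,   96. ]), array([ 637.4, -218.9,   96. ])]
[[ 1.05298571e-03 -9.61732660e-01 -2.73987558e-01  6.83426483e+01]
 [ 9.99999025e-01  7.61478500e-04  1.17029380e-03  1.63631654e+00]
 [-9.16874138e-04 -2.73988523e-01  9.61732525e-01 -1.25793820e+02]
 [ 0.00000000e+00  0.00000000e+00  0.00000000e+00  1.00000000e+00]] [[304.76457894   0.         276.26794972]
 [  0.         304.76457894 208.45387002]
 [  0.           0.           1.        ]]
```

Call:
send_rows --moves '[[[0.018,-0.037,0.014,0,0,-0.043,1],[0.018,-0.037,0.014,0,0,-0.043,1],[0.018,-0.037,0.014,0,0,-0.043,1],[0.018,-0.037,0.014,0,0,-0.043,1],[0.018,-0.037,0.014,0,0,-0.043,1],[0.018,-0.037,0.014,0,0,-0.043,1],[0.018,-0.037,0.014,0,0,-0.043,1],[0.018,-0.037,0.014,0,0,-0.043,1],[0.018,-0.037,0.014,0,0,-0.043,1],[0.018,-0.037,0.014,0,0,-0.043,1]]]'

```text
clock: 1.15
eef_pos: [436.1, 198.6, 388.8]
tcp_rot: [3.142, 0.0, 2.288]
contact_force: [0.9, -0.1, -0.5]
opening: 0.999
grasp_force: 0.0
```

Call:
send_rows --moves '[[[0.018,-0.038,0,0,0,-0.043,1],[0.018,-0.038,0,0,0,-0.043,1],[0.018,-0.038,0,0,0,-0.043,1],[0.018,-0.038,0,0,0,-0.043,1],[0.018,-0.038,0,0,0,-0.043,1],[0.018,-0.038,-0.01,0,0,-0.043,1],[0.018,-0.038,-0.02,0,0,-0.043,1],[0.018,-0.038,-0.025,0,0,-0.043,1],[0.018,-0.038,-0.025,0,0,-0.043,1],[0.018,-0.038,-0.025,0,0,-0.043,1]]]'

```text
clock: 2.15
eef_pos: [616.2, -181.4, 282.1]
tcp_rot: [-3.142, -0.0, 1.858]
contact_force: [1.1, 0.5, 0.8]
opening: 1.004
grasp_force: 0.0
```

Call:
send_rows --moves '[[[0,0,0,0,0,0,1],[0,0,0,0,0,0,1]]]'

```text
clock: 2.35
eef_pos: [615.4, -180.4, 281.9]
tcp_rot: [-3.139, -0.002, 1.858]
contact_force: [-0.8, -0.3, 0.5]
opening: 1.001
grasp_force: 0.0
```

```bash
cat >> h.py <<'E'
from scipy.spatial.transform import Rotation as Ro
def wrist():
    s=sense(); f=grab_frame('wrist'); R=Ro.from_euler('xyz',s['tcp_rot']).as_matrix()
    T=np.eye(4);T[:3,:3]=R;T[:3,3]=s['eef_pos']; C=np.linalg.inv(T@np.array(f['T_tool_cam']))
    f['rvec']=cv2.Rodrigues(C[:3,:3])[0]; f['tvec']=C[:3,3]; return s,f
E
python3 - <<'E'
from h import *
import pickle
s,f=wrist(); pickle.dump(f,open('W1.pkl','wb')); print(s['clock'],s['eef_pos'],s['tcp_rot'],s['contact_force'])
cv2.imwrite('pics/w1.png',cv2.resize(f['img'][:,:,::-1],(800,600),interpolation=cv2.INTER_CUBIC))
E
```

```text
2.35 [ 615.38785885 -180.37839445  281.85504976] [-3.13945088e+00 -1.70712502e-03  1.85839157e+00] [-0.79891883 -0.34929908  0.49495509]
```

View pics/w1.png

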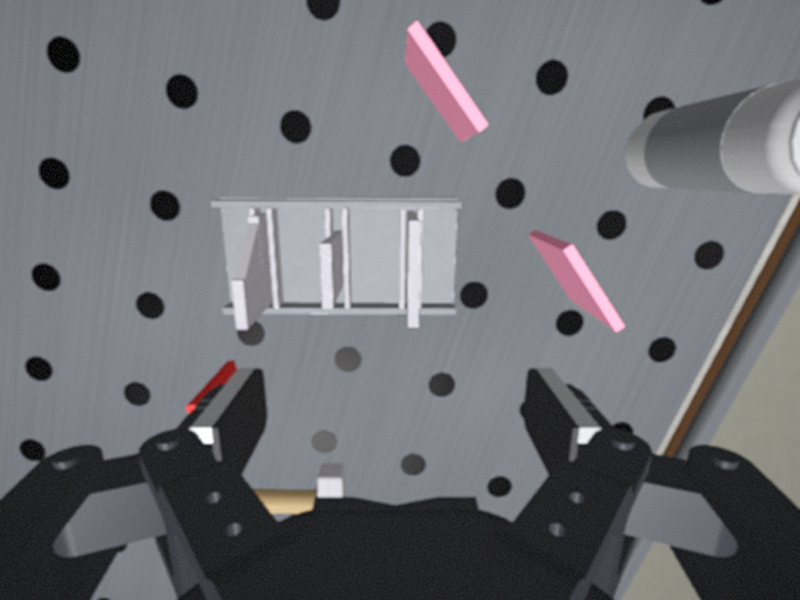

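The wrist view shows the rack. The wanted plate is on the right (+x slot), with its top edge from (415,218) to (413,328). The narrow strip is in the middle and the gusset on the left, with its short top edge at (240,303) and a sloped corner. Next I measure the plate's top edge at z=96.

```bash
python3 - <<'E'
from h import *
import pickle
f=pickle.load(open('W1.pkl','rb'))
g=cv2.cvtColor(f['img'],cv2.COLOR_RGB2GRAY)
x0,y0,x1,y1=278,145,302,235
c=g[y0:y1,x0:x1]; m=(c>205).astype(np.uint8)
n,l,st,ce=cv2.connectedComponentsWithStats(m); print(st,c.max())
k=1+st[1:,4].argmax(); pts=np.argwhere(l==k)[:,::-1]+[x0,y0]
r=cv2.minAreaRect(pts.astype(np.float32)); print(r)
b=cv2.boxPoints(r); W=np.array([onz(f,u,v,96) for u,v in b]); print(W.round(1), np.linalg.norm(W-np.roll(W,1,0),axis=1).round(1)); print('centre',W.mean(0))
e=[W[i]-W[(i+1)%4] for i in range(4)]; e=max(e,key=np.linalg.norm); print('edge yaw',np.arctan2(e[1],e[0]))
# rack rim far corners for yaw/centre
for u,v in [(212,203),(461,204),(224,311),(456,311)]: print(onz(f,u*.7,v*.7,26).round(1))
cv2.imwrite('pics/c1.png',cv2.resize(f['img'][130:240,150:330,::-1],None,fx=4.4,fy=4.4,interpolation=cv2.INTER_CUBIC))
E
```

```text
[[   0    0   24   90 1383]
 [   2    2    3   69  176]
 [  15    2    3    7   20]
 [   8   10   10   74  581]] 233
((290.0338439941406, 191.51214599609375), (8.452363014221191, 73.14020538330078), 1.3019527196884155)
[[ 637.6 -215.7   96. ]
 [ 616.3 -140.3   96. ]
 [ 624.6 -138.1   96. ]
 [ 646.4 -213.3   96. ]] [ 9.2 78.4  8.6 78.4]
centre [ 631.20691745 -176.86577563   96.        ]
edge yaw 1.8532877160755739
[ 453.3 -180.    26. ]
[ 658.5 -119.9   26. ]
[ 480.9 -273.3   26. ]
[ 685.4 -212.4   26. ]
```

View pics/c1.png

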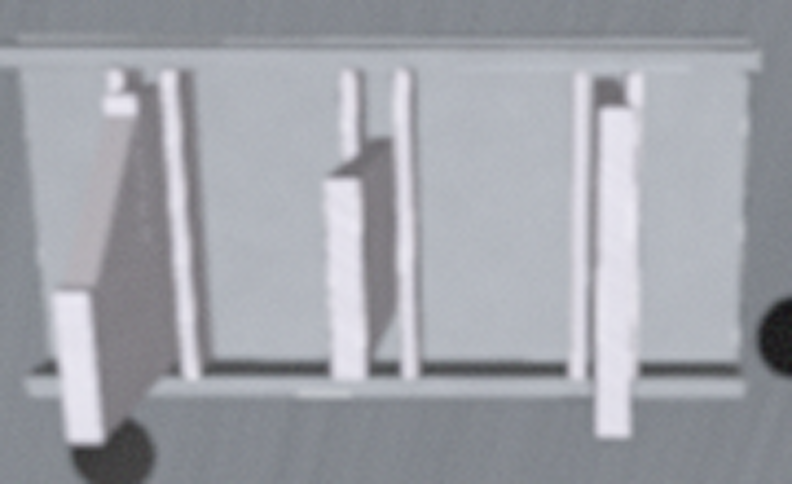

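The crop confirms it: the right plate is a full 80 mm rectangle (measured 78 x 9 mm). The middle one is the narrow strip and the left one is the gusset with the sloped corner. The plate's top centre is at (631,-177,96), which matches the rack slot calculated from the rims, (632,-178).

Call:
send_rows --moves '[[[0.004,0.001,-0.02,0,0,-0.005,-0.3],[0.004,0.001,-0.02,0,0,0,-0.3],[0.004,0.001,-0.02,0,0,0,-0.3],[0.004,0,-0.02,0,0,0,-0.3],[0,0,-0.02,0,0,0,-0.3],[0,0,-0.02,0,0,0,-0.3],[0,0,-0.02,0,0,0,-0.3],[0,0,-0.01,0,0,0,-0.3],[0,0,0,0,0,0,-0.3]]]'

```text
clock: 3.3
eef_pos: [631.4, -175.7, 133.0]
tcp_rot: [-3.141, -0.001, 1.856]
contact_force: [-0.3, 0.6, 0.2]
opening: 0.348
grasp_force: 0.0
```

```bash
python3 - <<'E'
from h import *
import pickle
s,f=wrist(); pickle.dump(f,open('W2.pkl','wb')); print(s['clock'],s['eef_pos'],s['tcp_rot'],s['opening'])
print(proj(f,[[616.3,-140.3,96],[646.4,-213.3,96],[631.2,-177,96]])/.7)
cv2.imwrite('pics/w2.png',cv2.resize(f['img'][:,:,::-1],(800,600),interpolation=cv2.INTER_CUBIC))
E
```

```text
3.3 [ 631.37928219 -175.66266509  132.97939402] [-3.14063540e+00 -7.53600696e-04  1.85599882e+00] 0.34773522641216026
[[377.303355   261.29201936]
 [398.55952714 441.62998748]
 [388.08390897 357.28791723]]
```

View pics/w2.png

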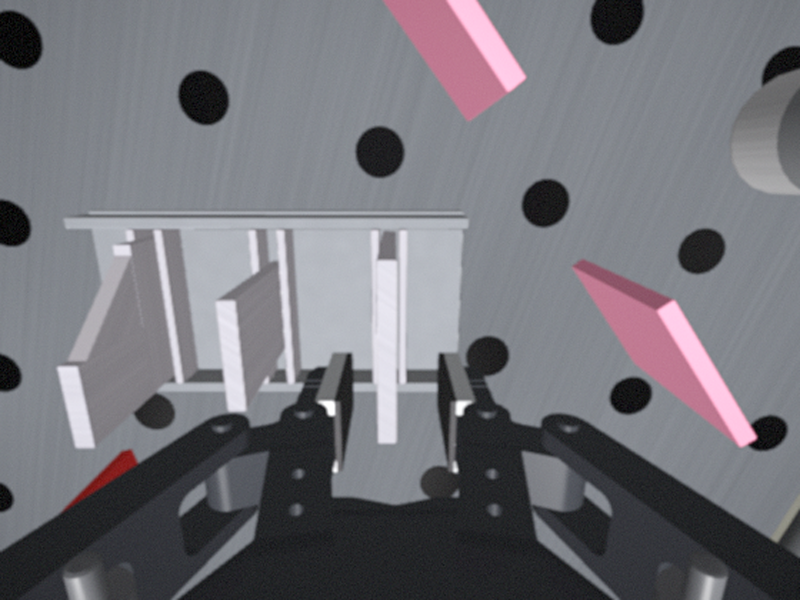

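The wrist view shows the plate's top edge at about x=388, from (388,260) to (388,442). The finger pads are centred at about 396, so the plate is about 2.5 mm to the tool's -y side. I shift for that, descend and grip.

Call:
send_rows --moves '[[[-0.001,-0.001,-0.012,0,0,0,-0.3],[-0.001,-0.001,-0.012,0,0,0,-0.3],[0,0,-0.012,0,0,0,-0.3],[0,0,-0.01,0,0,0,-0.3],[0,0,0,0,0,0,-0.3],[0,0,0,0,0,0,-1],[0,0,0,0,0,0,-1],[0,0,0,0,0,0,-1],[0,0,0,0,0,0,-1]]]' --grip_force 60

```text
clock: 4.25
eef_pos: [630.0, -178.8, 87.5]
tcp_rot: [3.141, 0.0, 1.855]
contact_force: [-0.6, -0.4, -1.4]
opening: 0.087
grasp_force: 58.8
```

```bash
python3 - <<'E'
from h import *
s=sense();print(s)
E
```

```text
{'clock': 4.25, 'qpos': array([-2.78849025e-01,  5.74438487e-01,  1.68055211e+00, -4.11624989e-05,
        8.86283491e-01, -5.62845189e-01]), 'qvel': array([-0.00014339, -0.0001592 ,  0.00088983, -0.00111569, -0.00012474,
       -0.00189956]), 'joint_efforts': array([ 1.46747190e-01, -7.02288651e+01, -2.83058685e+01,  5.70080930e-02,
        3.30878806e-02, -9.48618072e-04]), 'eef_pos': array([ 629.97550708, -178.81793507,   87.46350882]), 'tcp_rot': array([3.14134025e+00, 1.96960159e-04, 1.85481849e+00]), 'contact_force': array([-0.56503985, -0.41251209, -1.35724893]), 'wrist_torque': array([-0.05607992,  0.03598112, -0.03055156]), 'grasp_force': 58.84340465068817, 'opening': 0.08691347313798738}
```

Gripped: the opening is 7.4 mm, which fits the 8 mm plate. Next I lift, carry the plate over the bar and hover beside the slot to measure the fixture.

Call:
send_rows --moves '[[[0,0,0.01,0,0,0,-1],[0,0,0.025,0,0,0,-1],[0,0,0.04,0,0,0,-1],[0,0,0.04,0,0,0,-1],[0,0,0.04,0,0,0,-1],[0,0,0.04,0,0,0,-1],[0,0,0.04,0,0,0,-1],[0,0,0.04,0,0,0,-1],[0,0,0.04,0,0,0,-1],[0,0,0.02,0,0,0,-1]]]'

```text
clock: 5.25
eef_pos: [630.2, -178.8, 427.5]
tcp_rot: [3.137, 0.003, 1.855]
contact_force: [0.2, 0.0, -4.8]
opening: 0.077
grasp_force: 58.9
```

Call:
send_rows --moves '[[[-0.002,0.02,0,0,0,0.04,-1],[-0.005,0.04,0,0,0,0.08,-1],[-0.005,0.04,0,0,0,0.08,-1],[-0.005,0.04,0,0,0,0.08,-1],[-0.005,0.04,0,0,0,0.08,-1],[-0.005,0.04,0,0,0,0.08,-1],[-0.005,0.04,0,0,0,0.08,-1],[-0.005,0.04,0,0,0,0.08,-1],[-0.005,0.04,0,0,0,0.08,-1],[-0.005,0.04,0,0,0,0.08,-1]]]'

```text
clock: 6.25
eef_pos: [581.2, 203.3, 421.5]
tcp_rot: [-3.141, -0.001, 2.62]
contact_force: [0.3, 0.1, -3.8]
opening: 0.082
grasp_force: 58.8
```

Call:
send_rows --moves '[[[-0.006,0.04,0,0,0,0.08,-1],[-0.006,0.04,0,0,0,0.08,-1],[-0.005,0.02,0,0,0,0.06,-1],[0,0,-0.02,0,0,0,-1],[0,0,-0.03,0,0,0,-1],[0,0,-0.03,0,0,0,-1],[0,0,-0.01,0,0,0,-1],[0,0,0,0,0,0,-1],[0,0,0,0,0,0,-1]]]'

```text
clock: 7.15
eef_pos: [566.0, 301.6, 333.4]
tcp_rot: [3.141, 0.001, 2.835]
contact_force: [-0.7, 0.8, -2.1]
opening: 0.082
grasp_force: 58.8
```

```bash
python3 - <<'E'
from h import *
import pickle
s,f=wrist(); pickle.dump((s,f),open('W3.pkl','wb')); print(s['clock'],s['eef_pos'],s['tcp_rot'],s['opening'],s['contact_force'])
cv2.imwrite('pics/w3.png',cv2.resize(f['img'][:,:,::-1],(800,600),interpolation=cv2.INTER_CUBIC))
E
```

```text
7.15 [566.01201266 301.5831008  333.38712516] [3.14078089e+00 6.10090632e-04 2.83516492e+00] 0.08241478210412553 [-0.7116859   0.77385886 -2.09899537]
```

View pics/w3.png

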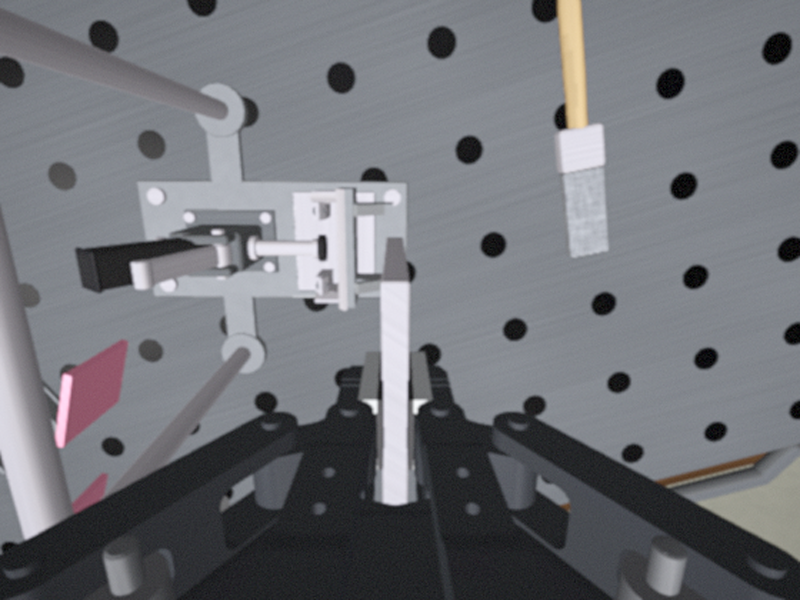

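The wrist view shows the plate in hand, with its top edge centred at about x=396. The fixture's base runs from (137,182) to (406,298) and its edges are parallel to the image rows, so the yaw is already close. The block's top is at about x=345, y=188 to 308. The lips are at (320,208) and (323,283). I'll enlarge it to measure.

```bash
python3 - <<'E'
from h import *
import pickle
s,f=pickle.load(open('W3.pkl','rb'))
x0,y0,w,h=90,120,200,105
cv2.imwrite('pics/c3.png',cv2.resize(f['img'][y0:y0+h,x0:x0+w,::-1],None,fx=4,fy=4,interpolation=cv2.INTER_CUBIC))
E
```

```text
(no output)
```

View pics/c3.png

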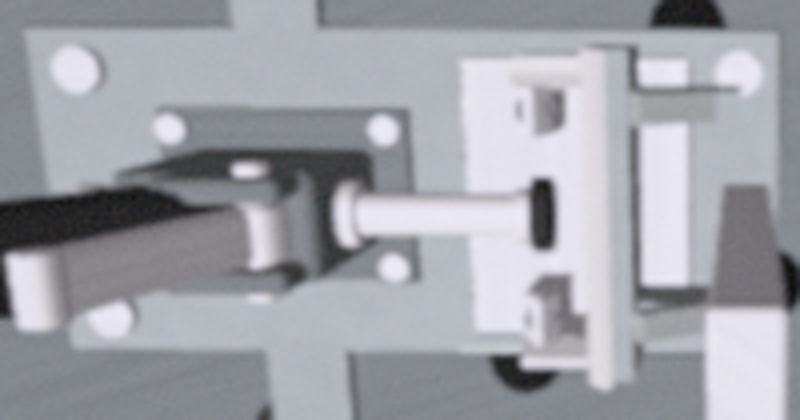

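The enlarged crop shows the base corners at crop (25,30), (778,33) and (75,348). The block's bright bevel spans x=583 to 608 and its top face 608 to 633, with y from 47 to 388. The cheek tops are at y≈72 and 360, and the rod pad is at (543,213).

```bash
python3 - <<'E'
from h import *
import pickle
s,f=pickle.load(open('W3.pkl','rb'))
P=lambda u,v,z: onz(f,90+u/4,120+v/4,z)
A=P(25,30,10);B=P(778,33,10);C=P(75,348,10)
print(A,B,C,np.linalg.norm(A-B),np.linalg.norm(A-C))
e=(B-A)[:2];e/=np.linalg.norm(e);ey=np.array([-e[1],e[0]]);print('yaw',np.arctan2(e[1],e[0]),'perp',(C-A)[:2]@e)
o=A[:2]+115*e-60*ey; o2=B[:2]-155*e-60*ey;o3=C[:2]@ey+60-o@ey; print(o,o2,'dy',o3)
o=(o+o2)/2+ey*o3/2
def loc(u,v,z): q=P(u,v,z)[:2]-o; return (q@e).round(1),(q@ey).round(1)
print('bolts z10',[loc(*p,12) for p in[(77,70),(740,72),(110,318)]])
for z in(71,89): print(z,'top face',[loc(*p,z) for p in[(608,47),(612,388),(633,47),(635,380)]],'bevel')
for z in(63,81): print(z,'bevel foot',[loc(*p,z) for p in [(583,50),(590,388)]])
for z in (62,80): print(z,'cheek',[loc(*p,z) for p in [(515,72),(525,361)]])
print('flange z18',[loc(*p,18) for p in[(463,58),(478,332),(688,58),(688,285)]])
print('pad face z50',loc(552,213,50),loc(552,180,50),loc(552,248,50))
print('slot',o+84.5*e,'seat',o+86*e,'o',o)
R=Ro.from_euler('xyz',s['tcp_rot']).as_matrix(); print('tool y',R[:,1],'toolx',R[:,0])
# plate top edge in image, at z = TCP+8.5: 
for u,v in [(396,280),(396,500)]: print('plate',onz(f,u*.7,v*.7,s['eef_pos'][2]+8.5)-s['eef_pos'])
E
```

```text
[432.55555529  77.39893572  10.        ] [514.10092684 332.612002    10.        ] [544.63701981  42.11724847  10.        ] 267.92416244633006 117.50341333456998
yaw 1.2615299493856496 perp 0.5052813454014142
[524.71037059 168.68140948] [524.07856888 166.70405566] dy 2.4976730611825246
bolts z10 [(np.float64(-96.4), np.float64(45.0)), (np.float64(140.5), np.float64(45.2)), (np.float64(-97.4), np.float64(-46.4))]
71 top face [(np.float64(99.8), np.float64(55.6)), (np.float64(98.1), np.float64(-54.8)), (np.float64(107.5), np.float64(55.7)), (np.float64(105.9), np.float64(-52.0))] bevel
89 top face [(np.float64(101.7), np.float64(56.2)), (np.float64(100.2), np.float64(-49.1)), (np.float64(109.1), np.float64(56.2)), (np.float64(107.5), np.float64(-46.4))] bevel
63 bevel foot [(np.float64(91.0), np.float64(54.4)), (np.float64(89.8), np.float64(-57.3))]
81 bevel foot [(np.float64(93.3), np.float64(55.1)), (np.float64(92.1), np.float64(-51.6))]
62 cheek [(np.float64(69.1), np.float64(47.5)), (np.float64(67.9), np.float64(-48.1))]
80 cheek [(np.float64(72.4), np.float64(48.5)), (np.float64(71.2), np.float64(-42.9))]
flange z18 [(np.float64(43.0), np.float64(50.0)), (np.float64(42.7), np.float64(-49.8)), (np.float64(122.2), np.float64(50.3)), (np.float64(121.4), np.float64(-31.5))]
pad face z50 (np.float64(77.2), np.float64(0.5)) (np.float64(77.6), np.float64(11.6)) (np.float64(76.7), np.float64(-11.5))
slot [548.92329325 248.56390426] seat [549.3798331  249.99273992] o [523.20488162 168.07282833]
tool y [3.01654140e-01 9.53417076e-01 8.11762467e-04] toolx [-9.53417063e-01  3.01654655e-01 -6.10090594e-04]
plate [-37.41294563  13.91644177   8.5       ]
plate [32.25924866 -7.98241049  8.5       ]
```

Measured: the fixture origin is about (523,168) with yaw 1.262. Sizes match: block top z=71, bevel foot at x=90 and base 268 x 118. The plate in hand reads +2 mm in tool y, which is camera bias, so I use positions relative to it. The TCP target over the slot is (548.0,246.6). I hover there first.

Call:
send_rows --moves '[[[-0.006,-0.018,0,0,0,-0.003,-1],[-0.006,-0.018,-0.01,0,0,0,-1],[-0.006,-0.019,-0.03,0,0,0,-1],[0,0,-0.04,0,0,0,-1],[0,0,-0.04,0,0,0,-1],[0,0,-0.03,0,0,0,-1],[0,0,-0.01,0,0,0,-1],[0,0,0,0,0,0,-1],[0,0,0,0,0,0,-1]]]'

```text
clock: 8.1
eef_pos: [549.3, 246.9, 174.4]
tcp_rot: [3.14, 0.002, 2.832]
contact_force: [0.1, -0.1, -2.8]
opening: 0.08
grasp_force: 59.2
```

```bash
python3 - <<'E'
from h import *
import pickle
s,f=wrist(); pickle.dump((s,f),open('W4.pkl','wb')); print(s['clock'],s['eef_pos'],s['tcp_rot'],s['opening'],s['contact_force'],s['qpos'])
a=cv2.resize(f['img'][60:270,140:420,::-1],(400,300),interpolation=cv2.INTER_CUBIC)
g=grab_frame('side'); b=cv2.resize(g['img'][150:255,170:310,::-1],(400,300),interpolation=cv2.INTER_CUBIC)
cv2.imwrite('pics/w4.png',np.hstack([a,b]))
E
```

```text
8.1 [549.25480957 246.85584352 174.36704989] [3.13955626e+00 2.25523118e-03 2.83179987e+00] 0.0799852066049973 [ 0.07678478 -0.06195453 -2.83192752] [ 4.19887454e-01  3.94848873e-01  1.75202247e+00  1.73263331e-05
  9.91682760e-01 -8.41127842e-01]
```

View pics/w4.png

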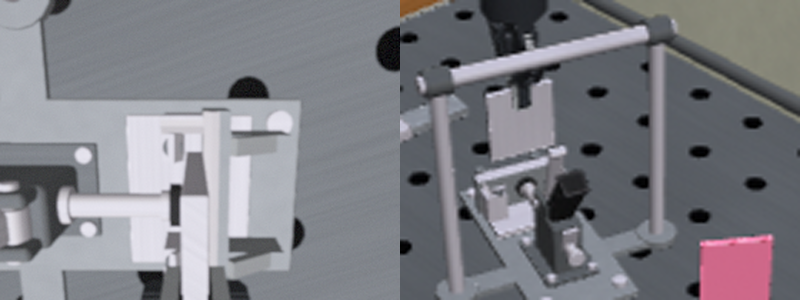

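The plate hangs right above the slot, left of the block's top edge and parallel to it, and the side view agrees. Next I lower it and watch the force.

Call:
send_rows --moves '[[[-0.001,0,-0.01,0,0,0,-1],[0,0,-0.01,0,0,0,-1],[0,0,-0.008,0,0,0,-1],[0,0,-0.006,0,0,0,-1],[0,0,-0.006,0,0,0,-1],[0,0,0,0,0,0,-1]]]' --grip_force 40

```text
clock: 8.8
eef_pos: [546.3, 246.0, 131.1]
tcp_rot: [-3.14, -0.001, 2.832]
contact_force: [0.4, -0.5, -3.2]
opening: 0.082
grasp_force: 59.3
```

```bash
python3 - <<'E'
from h import *
s=sense();print(s['eef_pos'],s['tcp_rot'],s['contact_force'],s['wrist_torque'])
E
```

```text
[546.33799701 245.96068929 131.13005683] [-3.14040597e+00 -1.30127954e-03  2.83178886e+00] [ 0.35546334 -0.51152202 -3.24062084] [-0.00784249  0.00428889  0.0133828 ]
```

Call:
send_rows --moves '[[[0,0,-0.005,0,0,0,-1],[0,0,-0.005,0,0,0,-1],[0,0,-0.005,0,0,0,-1],[0,0,-0.005,0,0,0,-1],[0,0,-0.004,0,0,0,-1],[0,0,0,0,0,0,-1]]]'

```text
clock: 9.4
eef_pos: [546.5, 246.0, 107.6]
tcp_rot: [-3.141, -0.001, 2.832]
contact_force: [0.1, -1.1, -2.4]
opening: 0.08
grasp_force: 59.3
```

Call:
send_rows --moves '[[[0,0,-0.002,0,0,0,-1],[0,0,-0.002,0,0,0,-1],[0,0,-0.001,0,0,0,-1],[0,0,0,0,0,0,-1]]]'

```text
clock: 9.8
eef_pos: [546.8, 246.2, 103.2]
tcp_rot: [-3.141, -0.0, 2.832]
contact_force: [0.3, -0.1, -3.7]
opening: 0.08
grasp_force: 59.3
```

Expected contact is at z≈99.5.

Call:
send_rows --moves '[[[0,0,-0.001,0,0,0,-1],[0,0,-0.001,0,0,0,-1],[0,0,-0.001,0,0,0,-1],[0,0,0,0,0,0,-1]]]'

```text
clock: 10.2
eef_pos: [546.8, 246.2, 100.1]
tcp_rot: [-3.141, -0.0, 2.832]
contact_force: [-0.5, -0.1, -3.2]
opening: 0.077
grasp_force: 59.3
```

Call:
send_rows --moves '[[[0,0,-0.001,0,0,0,-1],[0,0,0,0,0,0,-1]]]'

```text
clock: 10.4
eef_pos: [547.0, 246.3, 99.4]
tcp_rot: [3.141, 0.0, 2.832]
contact_force: [-0.6, 0.3, -0.1]
opening: 0.079
grasp_force: 59.6
```

Call:
send_rows --moves '[[[0,0,-0.001,0,0,0,-1],[0,0,0,0,0,0,-1],[0,0,0,0,0,0,-0.5],[0,0,0,0,0,0,-0.3],[0,0,0,0,0,0,-0.3],[0,0,0.01,0,0,0,-0.3],[0,0,0.03,0,0,0,-0.3],[0,0,0.04,0,0,0,-0.3],[0,0,0.04,0,0,0,-0.3]]]'

```text
clock: 11.3
eef_pos: [546.6, 246.1, 219.9]
tcp_rot: [-3.141, -0.001, 2.832]
contact_force: [0.3, 0.1, 1.0]
opening: 0.356
grasp_force: 0.0
```

```bash
python3 - <<'E'
from h import *
import pickle
s,f=wrist(); pickle.dump((s,f),open('W5.pkl','wb')); print(s['clock'],s['eef_pos'],s['tcp_rot'],s['opening'],s['contact_force'],s['qpos'])
a=cv2.resize(f['img'][60:270,140:420,::-1],(400,300),interpolation=cv2.INTER_CUBIC)
g=grab_frame('side'); b=cv2.resize(g['img'][150:255,170:310,::-1],(400,300),interpolation=cv2.INTER_CUBIC)
cv2.imwrite('pics/w5.png',np.hstack([a,b]))
E
```

```text
11.3 [546.56737267 246.07157514 219.9168507 ] [-3.14112761e+00 -5.17077853e-04  2.83177264e+00] 0.35613945406958397 [0.34983067 0.12230364 0.98158861] [ 4.20529116e-01  3.42057500e-01  1.71708627e+00 -1.66610291e-06
  1.08314432e+00 -8.40446540e-01]
```

View pics/w5.png

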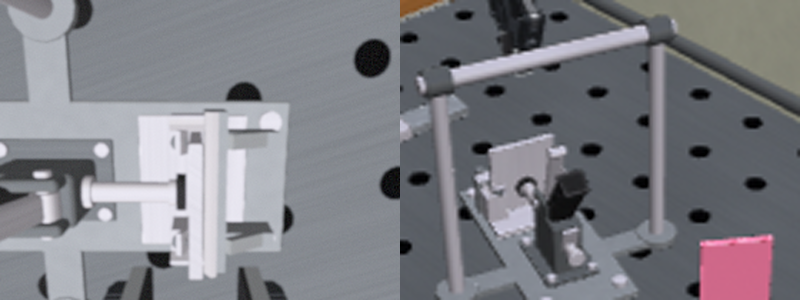

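The plate stands in the slot at full depth, free of the fingers. That's my last picture, so from here I work by numbers. Next I rise, cross over the bar, tilt 35° about the fixture's y axis and line up with the grip from behind.

Call:
send_rows --moves '[[[0,0,0.035,0,0,0,0],[0,0,0.04,0,0,0,1],[0,0,0.04,0,0,0,1],[0,0,0.04,0,0,0,1],[0,0,0.04,0,0,0,1],[0,-0.01,0.025,0,0,0,1],[-0.008,-0.025,0,0,0,0,1],[-0.012,-0.036,0,0,0,0,1],[-0.012,-0.036,0,0,0,0,1],[-0.012,-0.036,0,0,0,0,1]]]'

```text
clock: 12.4
eef_pos: [502.0, 102.0, 438.2]
tcp_rot: [-3.141, -0.0, 2.832]
contact_force: [-0.5, -0.6, -0.4]
opening: 1.0
grasp_force: 0.0
```

Call:
send_rows --moves '[[[-0.012,-0.036,0,0,0,0,1],[-0.012,-0.036,0,0,0,0,1],[-0.012,-0.036,0,0,0,0,1],[-0.005,-0.02,0,0,0,0,1],[0,0,0,0.073,-0.023,0,1],[0,0,0,0.073,-0.023,0,1],[0,0,0,0.073,-0.023,0,1],[0,0,0,0.073,-0.023,0,1],[0,0,0,0,0,0,1]]]'

```text
clock: 13.3
eef_pos: [461.3, -25.8, 437.9]
tcp_rot: [2.834, -0.002, 2.83]
contact_force: [-1.4, -0.3, -1.8]
opening: 1.001
grasp_force: 0.0
```

```bash
cat >> h.py <<'E'
def pose(e=np.array([.304,.953,0]),G=np.array([498.6,90.8,155])):
    s=sense(); R=Ro.from_euler('xyz',s['tcp_rot']).as_matrix()
    e=e/np.linalg.norm(e); Z=np.array([0,0,1.]); ey=np.cross(Z,e); t=np.deg2rad(35)
    a=np.sin(t)*e-np.cos(t)*Z; n=np.cos(t)*e+np.sin(t)*Z
    Rt=np.column_stack([ey,n,a]); d=s['eef_pos']-G; F=s['contact_force']
    print('t',s['clock'],'eef',s['eef_pos'].round(1),'down,n,y:',(d@a).round(1),(d@n).round(1),(d@ey).round(1),'rot left',Ro.from_matrix(Rt@R.T).as_rotvec().round(3))
    print('F a,n,y',(F@a).round(1),(F@n).round(1),(F@ey).round(1),'open',round(s['opening']*85,1),'grasp',round(s['grasp_force'],1),'q',s['qpos'].round(2))
    return a,n,ey
E
python3 -c "
from h import *
print(pose())"
```

```text
t 13.3 eef [461.3 -25.8 437.9] down,n,y: -302.0 62.0 0.1 rot left [ 0.289 -0.095  0.003]
F a,n,y 1.1 -1.6 1.3 open 85.1 grasp 0.0 q [-0.27 -0.06  1.75  0.31  1.46 -1.57]
(array([ 0.17431277,  0.54644761, -0.81915204]), array([0.24894444, 0.78040806, 0.57357644]), array([-0.95270233,  0.30390504,  0.        ]))
```

Call:
send_rows --moves '[[[0,0,0,0.072,-0.024,0.001,1],[0,0,0,0.072,-0.024,0.001,1],[0,0,-0.01,0.072,-0.024,0.001,1],[0,0,-0.02,0.073,-0.023,0,1],[0,0,-0.02,0,0,0,1],[0,0,-0.02,0,0,0,1],[0,0.001,-0.008,0,0,0,1],[0,0,0,0,0,0,1],[0,0,0,0,0,0,1]]]'

```text
clock: 14.2
eef_pos: [462.2, -23.5, 361.1]
tcp_rot: [2.532, 0.002, 2.836]
contact_force: [-1.4, -0.2, -1.3]
opening: 0.998
grasp_force: 0.0
```

```bash
python3 - <<'E'
from h import *
import pickle
a,n,ey=pose()
s,f=wrist(); pickle.dump((s,f),open('W6.pkl','wb'))
# predicted image points of grip end corners & trigger tip
G=np.array([498.6,90.8,155])
e=np.cross(ey,[0,0,1]); print('e',e)
H=G+71*e-np.array([0,0,69]); up=-a*np.cos(.32)+n*np.sin(.32); tip=H+82*up
print('grip end ctr, corners, tip:',proj(f,[G,G+13*n+15*ey,G+13*n-15*ey,G-13*n-15*ey,G-13*n+15*ey,tip]).round(1).tolist())
im=f['img'].astype(int); m=((im.max(2)<60)).astype(np.uint8)
nn,l,st,ce=cv2.connectedComponentsWithStats(m)
for i in range(1,nn):
    if st[i,4]>150: print(st[i],ce[i].round(0))
E
```

```text
t 14.2 eef [462.2 -23.5 361.1] down,n,y: -237.6 19.9 -0.1 rot left [ 0.002  0.002 -0.003]
F a,n,y 0.8 -1.3 1.2 open 84.8 grasp 0.0 q [-0.46  0.02  1.92  0.62  1.35 -1.91]
e [ 0.30390504  0.95270233 -0.        ]
grip end ctr, corners, tip: [[258.5, 180.4], [269.3, 168.0], [269.3, 192.6], [248.0, 192.5], [247.5, 167.9], [294.4, 177.7]]
[221   5  15  20 233] [228.  14.]
[155  15  20  23 334] [164.  26.]
[ 73  29  26  24 480] [85. 41.]
[184  93  16  19 235] [192. 102.]
[114 114  21  20 330] [124. 123.]
[ 26 139  28  22 480] [ 40. 150.]
[147 182  18  17 238] [155. 190.]
[ 72 212  23  19 335] [ 83. 221.]
[174 239  15  14 171] [181. 245.]
[    0   259   560   161 40479] [279. 365.]
[109 271  19  16 235] [118. 279.]
[105 374  19  42 352] [115. 397.]
[124 408  22  12 154] [136. 415.]
```

```bash
python3 - <<'E'
from h import *
import pickle
s,f=pickle.load(open('W6.pkl','rb'))
g=cv2.cvtColor(f['img'],cv2.COLOR_RGB2GRAY)
print('    ',*range(236,316,3))
for y in range(156,210,3): print(y,*['%3d'%v for v in g[y,236:316:3]])
E
```

```text
236 239 242 245 248 251 254 257 260 263 266 269 272 275 278 281 284 287 290 293 296 299 302 305 308 311 314
156  83  67  66  61  58  63  69  73  60  56  56  55 112 187 159 151 193 218 220 207 182 115  60  88 181 182 182
159 102 102  99 112 121 122 120  84  74  96 100 118 128 127 126 125 126 174 178 171 171 181 194  68 144 181 181
162 115 105  99 117 130 129  76  30  42  37  24  43 142 167 131 176 211 217 218 221 222 224 216 107 134 181 179
165 171 193 155 115 124 108  21  23  32  27  26  31 210 178 131 139 183 215 222 221 217 211 212  62 153 181 181
168 197 197 175 115  91  99 101 101 100 102 104  92 209 177 144 145 138 127 139 183 174 140  90 121 180 181 181
171 184 195 176 116  92  98  54  59  59  59  81 105 209 173 142 146 145 146 142 202 210 209 184 184 183 180 180
174 121 194 175 114  95  98  53  54  50  58  64 102 171 177 140 146 146 144 144 211 220 216 180 182 181 181 181
177  99 136 128 116  93  96  56  59  55  55  64 106 100 112 121 133 145 146 147 213 220 217 167 168 179 180 178
180 130 126 113 117  96  92  55  53  51  56  67 103 128 148 164 179 198 186 148 213 221 214 133 
[... 323 characters left out ...]
 182 193 180 191 204 198 215
192 174 175 176 173 174 167 168 165 169 169 164 167 168 169 131 113 139 127 129 126 134 148 148 145 134 137 207
195 175 176 176 175 174 171 168 168 139 148 134 132  66  13   5  16 123 129 131 131 128 128 127 127 130 124 126
198 175 174 174 172 173 132 127 127 129 128 127 129  93  12  15  72 130 133 127 126 126 127 129 129 128 129 131
201 173 172 173 170 171 133 129 128 128 125 127 127 129 100 104 129 129 127 126 128 129 129 129 129 126 127 128
204 175 174 173 172 170 131 130 128 128 125 128 126 129 129 132 127 127 124 128 132 126 130 130 128 128 131 133
207 173 177 174 173 173 131 129 125 130 126 126 128 131 126 125 125 127 128 128 129 127 129 129 128 130 130 129
```

The measured grip end is centred at (259,178.7), predicted (258.5,180.4). The trigger tip is at x≈297, predicted 294. So the model holds to about 2 mm. I approach along the grip axis.

Call:
send_rows --moves '[[[0.0055,0.0175,-0.028,0,0,0,1],[0.006,0.018,-0.027,0,0,0,1],[0.006,0.018,-0.027,0,0,0,1],[0.006,0.018,-0.027,0,0,0,1],[0.006,0.018,-0.027,0,0,0,1],[0.005,0.018,-0.028,0,0,0,1],[0,0,0,0,0,0,1],[0,0,0,0,0,0,1]]]'

```text
clock: 15.05
eef_pos: [496.7, 83.9, 197.0]
tcp_rot: [2.531, 0.002, 2.836]
contact_force: [-0.5, -0.4, 0.4]
opening: 1.004
grasp_force: 0.0
```

```bash
python3 - <<'E'
from h import *
import pickle
a,n,ey=pose()
s,f=wrist()
G=np.array([498.6,90.8,155]); e=np.cross(ey,[0,0,1])
H=G+71*e-np.array([0,0,69]); up=-a*np.cos(.32)+n*np.sin(.32); tip=H+82*up
print(proj(f,[G,G+13*n+15*ey,G+13*n-15*ey,G-13*n-15*ey,G-13*n+15*ey,tip, s['eef_pos']]).round(1).tolist())
g=cv2.cvtColor(f['img'],cv2.COLOR_RGB2GRAY)
print('    ',*range(180,400,5))
for y in range(150,330,7): print(y,*['%3d'%v for v in g[y,180:400:5]])
E
```

```text
t 15.05 eef [496.7  83.9 197. ] down,n,y: -38.5 18.3 -0.3 rot left [ 0.001  0.002 -0.003]
F a,n,y -0.6 -0.2 0.4 open 85.4 grasp 0.0 q [-0.21  0.23  2.1   0.8   0.92 -2.01]
[[241.9, 244.0], [264.3, 219.3], [264.7, 267.8], [220.6, 267.6], [218.1, 219.2], [314.8, 232.6], [273.0, 277.4]]
     180 185 190 195 200 205 210 215 220 225 230 235 240 245 250 255 260 265 270 275 280 285 290 295 300 305 310 315 320 325 330 335 340 345 350 355 360 365 370 375 380 385 390 395
150 177 175 174 174 175 174 174 174 175 175 176 174 174 174 174 177 175 174 173 181 221 220 220 214 184 186 185 190 114 222 187 182 174 168 150 152 120 126 127 127 127 125 129 127
157 178 176 175 177 175 169 166 160 148 136 129 120 121 116 120 123 143 174 177 194 220 221 221 213 189 184 183 195 138 222 183 182 184 182 184 184 184 203 210 129 130 129 131 125
164 123 185 217 127 129 129 131 132 133 135 135 134 133 133 130 218 225 176 179 194 220 221 219 219 223 205 180 181 183 185 185 185 185 185 185 184 186 217 172  58   6 128 127 127
171 119 215 223 129 133 128 129 130 124 120 104  86  70  60  64 104 133 177 178 194 219 220 22
[... 3345 characters left out ...]
 126 125 173 174 172 179 176 151 125 105 123 128 125 129 126 125 122 128 127 129 128 127 128 126 129 128 128 126 130 129   4  71 128 131  72  32  21  26  24  30
311 104 128 125 129 129 127 127 167 173 167 153 181 163 135 112  98 126 126 124 127 128 126 127 127 126 126 126 130 126 131 125 130 126 130 132 128 131 128 130  27  14  25  24  27
318 129 126 127 126 130 128 129 128 129 128 130 127 185 170 145 118 102 123 126 125 127 128 124 129 126 127 129 128 126 127 130 130 132 129 130 132 131 128 130 125  30  23  35  24
325 128 127 126 130 127 130 129 128 127 126 125  32  22 173 176 154 131 110 105 127 125 126 128 126 126 127 127 127 127 129 129 130 129 130 132 128 129 130 125 127  92  20  33  25
```

Both features sit within 2 mm of prediction, with the bias as expected. I insert the last 71 mm along the axis.

Call:
send_rows --moves '[[[0.002,0.005,-0.008,0,0,0,1],[0.002,0.006,-0.008,0,0,0,1],[0.002,0.005,-0.008,0,0,0,1],[0.001,0.006,-0.008,0,0,0,1],[0.002,0.005,-0.008,0,0,0,1],[0.002,0.006,-0.008,0,0,0,1],[0,0,0,0,0,0,1]]]'

```text
clock: 15.8
eef_pos: [506.9, 117.5, 147.0]
tcp_rot: [2.532, -0.0, 2.836]
contact_force: [0.4, 0.8, -0.3]
opening: 1.0
grasp_force: 0.0
```

```bash
python3 -c "
from h import *
pose()"
```

```text
t 15.8 eef [506.9 117.5 147. ] down,n,y: 22.6 18.3 0.3 rot left [ 0.001 -0.001 -0.003]
F a,n,y 0.8 0.6 -0.1 open 85.0 grasp 0.0 q [-0.14  0.33  2.12  0.9   0.81 -2.08]
```

Call:
send_rows --moves '[[[0.001,0.003,-0.005,0,0,0,1],[0.001,0.003,-0.004,0,0,0,1],[0,0,0,0,0,0,0.65],[0,0,0,0,0,0,0.65],[0,0,0,0,0,0,0.65]]]' --grip_force 45

```text
clock: 16.3
eef_pos: [509.5, 122.6, 139.5]
tcp_rot: [2.531, 0.002, 2.835]
contact_force: [-0.1, -0.2, -0.7]
opening: 0.823
grasp_force: 0.0
```

```bash
python3 -c "
from h import *
pose()"
```

```text
t 16.3 eef [509.5 122.6 139.5] down,n,y: 32.0 18.7 -0.7 rot left [ 0.001  0.002 -0.002]
F a,n,y 0.5 -0.6 0.0 open 70.0 grasp 0.0 q [-0.12  0.35  2.12  0.92  0.79 -2.1 ]
```

Call:
send_rows --moves '[[[-0.0005,-0.0015,-0.001,0,0,0,0.55],[-0.0005,-0.0015,-0.001,0,0,0,0.46],[-0.0005,-0.0015,-0.001,0,0,0,0.37],[-0.0005,-0.0015,-0.001,0,0,0,0.28],[0,0,0,0,0,0,0.28]]]'

```text
clock: 16.8
eef_pos: [507.6, 116.6, 135.5]
tcp_rot: [2.531, 0.002, 2.834]
contact_force: [0.6, 1.4, 3.9]
opening: 0.641
grasp_force: 1.7
```

```bash
python3 -c "
from h import *
pose()"
```

```text
t 16.8 eef [507.6 116.6 135.5] down,n,y: 31.7 11.2 -0.7 rot left [ 0.001  0.002 -0.002]
F a,n,y -2.3 3.4 -0.1 open 54.5 grasp 1.7 q [-0.14  0.35  2.12  0.92  0.79 -2.11]
```

Call:
send_rows --moves '[[[-0.0005,-0.0015,-0.001,0,0,0,0.18],[-0.0005,-0.0015,-0.001,0,0,0,0.09],[-0.0005,-0.0015,-0.001,0,0,0,0],[0,0,0,0,0,0,0]]]'

```text
clock: 17.2
eef_pos: [506.7, 112.8, 133.6]
tcp_rot: [2.529, 0.002, 2.835]
contact_force: [-0.2, 3.9, 11.3]
opening: 0.499
grasp_force: 4.9
```

```bash
python3 -c "
from h import *
pose()"
```

```text
t 17.2 eef [506.7 112.8 133.6] down,n,y: 31.0 6.9 -1.1 rot left [-0.001  0.003 -0.002]
F a,n,y -7.2 9.5 1.4 open 42.4 grasp 4.9 q [-0.15  0.36  2.13  0.93  0.79 -2.13]
```

Call:
send_rows --moves '[[[-0.0005,-0.001,-0.001,0,0,0,-0.08],[0,0,0,0,0,0,-0.15],[0,0,0,0,0,0,-0.25],[0,0,0,0,0,0,-0.4],[0,0,0,0,0,0,-0.4]]]'

```text
clock: 17.7
eef_pos: [506.2, 110.9, 132.9]
tcp_rot: [2.529, 0.003, 2.834]
contact_force: [-5.9, -9.5, 23.3]
opening: 0.432
grasp_force: 42.1
```

```bash
python3 -c "
from h import *
pose()"
```

```text
t 17.7 eef [506.2 110.9 132.9] down,n,y: 30.4 4.9 -1.1 rot left [-0.     0.003 -0.001]
F a,n,y -25.3 4.5 2.7 open 36.7 grasp 42.1 q [-0.15  0.36  2.13  0.93  0.79 -2.13]
```

Call:
send_rows --moves '[[[0,0,0,0,0,0,-0.4],[0,0,0,0,0,0,-0.4],[0,0,0,0,0,0,-0.4],[0,0,0,0,0,0,-0.4],[0,0,0,0,0,0,-0.4],[0,0,0,0,0,0,-0.4]]]' --grip_force 58

```text
clock: 18.3
eef_pos: [506.1, 110.5, 132.8]
tcp_rot: [2.53, 0.003, 2.834]
contact_force: [-9.1, -14.8, 24.6]
opening: 0.426
grasp_force: 54.6
```

```bash
python3 - <<'E'
from h import *
import pickle
pose()
T=grab_frame('top'); S=grab_frame('side'); pickle.dump((T,S),open('C.pkl','wb'))
F=pickle.load(open('F.pkl','rb'))
# block bevel line vs plate in the top view, and pad
o=np.array([522.6,166.1,0]);e=np.array([.304,.953,0]);ey=np.array([-.953,.304,0])
g=cv2.cvtColor(T['img'],cv2.COLOR_RGB2GRAY)
for y in (30,20,-20,-30):
    xs=np.arange(60,120,3); p=proj(T,[o+x*e+y*ey+np.array([0,0,108]) for x in xs])
    print(y,[int(g[int(round(v)),int(round(u))]) for u,v in p])
E
```

```text
t 18.3 eef [506.1 110.5 132.8] down,n,y: 30.3 4.5 -1.1 rot left [ 0.     0.003 -0.001]
F a,n,y -29.8 0.3 4.2 open 36.2 grasp 54.6 q [-0.15  0.36  2.13  0.92  0.79 -2.13]
30 [207, 178, 161, 157, 154, 158, 173, 218, 228, 219, 201, 219, 217, 192, 174, 171, 170, 168, 171, 174]
20 [199, 170, 137, 148, 155, 158, 184, 220, 231, 223, 213, 219, 219, 184, 174, 174, 173, 172, 172, 172]
-20 [188, 168, 157, 154, 153, 156, 170, 204, 226, 222, 207, 207, 173, 158, 154, 160, 145, 153, 156, 155]
-30 [199, 179, 148, 148, 153, 155, 175, 211, 224, 219, 184, 171, 157, 142, 149, 151, 151, 150, 180, 180]
```

The gap is 36 mm at about 55 N, inside the clamped range. Next I release and back out along the same line.

Call:
send_rows --moves '[[[0,0,0,0,0,0,-0.05],[0.0005,0.0015,0.001,0,0,0,0.1],[0.0005,0.0015,0.001,0,0,0,0.3],[0.0005,0.0015,0.001,0,0,0,0.5],[0.0005,0.0015,0.001,0,0,0,0.7],[0.0005,0.0015,0.001,0,0,0,0.9],[0.0005,0.0015,0.001,0,0,0,1],[0.0005,0.0015,0.001,0,0,0,1],[0,0,0,0,0,0,1]]]'

```text
clock: 19.3
eef_pos: [508.9, 121.8, 138.4]
tcp_rot: [2.531, 0.002, 2.835]
contact_force: [-0.0, -0.0, -0.4]
opening: 0.998
grasp_force: 0.0
```

```bash
python3 -c "
from h import *
pose()"
```

```text
t 19.3 eef [508.9 121.8 138.4] down,n,y: 32.4 17.3 -0.4 rot left [ 0.001  0.002 -0.002]
F a,n,y 0.3 -0.3 0.0 open 84.8 grasp 0.0 q [-0.13  0.35  2.12  0.92  0.79 -2.1 ]
```

Free. I withdraw along the axis to behind the bar.

Call:
send_rows --moves '[[[-0.002,-0.005,0.008,0,0,0,1],[-0.002,-0.005,0.008,0,0,0,1],[-0.002,-0.006,0.009,0,0,0,1],[-0.002,-0.006,0.009,0,0,0,1],[-0.002,-0.006,0.009,0,0,0,1],[-0.003,-0.009,0.014,0,0,0,1],[-0.006,-0.018,0.027,0,0,0,1],[-0.006,-0.018,0.027,0,0,0,1],[-0.006,-0.018,0.027,0,0,0,1],[-0.006,-0.018,0.027,0,0,0,1]]]'

```text
clock: 20.3
eef_pos: [471.1, 11.6, 304.9]
tcp_rot: [2.532, 0.002, 2.834]
contact_force: [0.6, -0.6, 0.3]
opening: 1.001
grasp_force: 0.0
```

Call:
send_rows --moves '[[[-0.006,-0.018,0.027,0,0,0,1],[-0.006,-0.018,0.027,0,0,0,1],[0,0,0,0,0,0,1],[0,0,0,0,0,0,1]]]'

```text
clock: 20.7
eef_pos: [459.7, -23.9, 357.8]
tcp_rot: [2.532, 0.003, 2.833]
contact_force: [-0.6, 0.6, -0.5]
opening: 1.0
grasp_force: 0.0
```

```bash
python3 - <<'E'
from h import *
import pickle
a,n,ey=pose(); s,f=wrist(); _,f0=pickle.load(open('W6.pkl','rb'))
g=cv2.cvtColor(f['img'],cv2.COLOR_RGB2GRAY)
o=np.array([522.6,166.1,0])+2.1*np.array([.304,.953,0]); e=np.array([.304,.953,0]); 
# pad face profile along fixture x at z=50 (pad top z=63), before and now; plate top at z=108
for nm,F in(('before',f0),('now',f)):
    gg=cv2.cvtColor(F['img'],cv2.COLOR_RGB2GRAY)
    for lab,y,z,xs in(('pad',0,63,np.arange(60,100,2)),('plate L',28,108,np.arange(70,106,2)),('plate R',-28,108,np.arange(70,106,2))):
        p=proj(F,[o+x*e+y*ey+np.array([0,0,z]) for x in xs]); print(nm,lab,[int(gg[int(round(v)),int(round(u))]) for u,v in p])
E
```

```text
t 20.7 eef [459.7 -23.9 357.8] down,n,y: -235.5 17.1 2.2 rot left [ 0.002  0.002 -0.001]
F a,n,y 0.6 0.0 0.7 open 85.0 grasp 0.0 q [-0.47  0.02  1.93  0.62  1.35 -1.92]
before pad [213, 217, 207, 207, 166, 97, 56, 81, 135, 171, 183, 183, 182, 181, 180, 179, 182, 181, 181, 181]
before plate L [181, 182, 181, 182, 193, 208, 218, 220, 208, 208, 166, 129, 127, 126, 125, 128, 128, 129]
before plate R [178, 181, 181, 180, 183, 198, 212, 215, 198, 152, 152, 125, 126, 127, 127, 129, 128, 128]
now pad [221, 220, 216, 212, 216, 205, 147, 72, 63, 109, 109, 152, 174, 181, 181, 180, 181, 181, 181, 179]
now plate L [183, 182, 182, 181, 186, 200, 218, 220, 213, 213, 190, 151, 126, 126, 128, 130, 128, 128]
now plate R [179, 179, 178, 178, 182, 197, 212, 217, 212, 191, 191, 154, 126, 124, 128, 127, 127, 127]
```

Clear of everything. The wrist view suggests the pad moved about 3 to 4 mm, but this view is coarse. I'll go back to the earlier hover pose over the slot (the W5 frame) and compare before and after numerically.

Call:
send_rows --moves '[[[0,0,0.02,0,0,0,1],[0,0,0.03,-0.073,0.023,0,1],[0,0,0.03,-0.073,0.023,0,1],[0,0,0,-0.073,0.023,0,1],[0,0,0,-0.073,0.023,0,1],[0,0,0,-0.073,0.024,0,1],[0,0,0,-0.073,0.024,0,1],[0,0,0,-0.072,0.024,0,1],[0,0,0,-0.072,0.024,0,1],[0.006,0.018,0,0,0,0,1]]]'

```text
clock: 21.75
eef_pos: [465.4, -4.5, 435.9]
tcp_rot: [-3.137, -0.004, 2.837]
contact_force: [0.5, -0.8, -1.6]
opening: 1.001
grasp_force: 0.0
```

Call:
send_rows --moves '[[[0.012,0.036,0,0,0,0,1],[0.012,0.036,0,0,0,0,1],[0.012,0.036,0,0,0,0,1],[0.012,0.036,0,0,0,0,1],[0.012,0.036,0,0,0,0,1],[0.012,0.036,0,0,0,0,1],[0.009,0.036,0,0,0,0,0],[0,0,-0.02,0,0,0,-0.3],[0,0,-0.04,0,0,0,-0.3],[0,0,-0.04,0,0,0,-0.3]]]'

```text
clock: 22.75
eef_pos: [546.0, 247.8, 334.8]
tcp_rot: [-3.14, -0.003, 2.837]
contact_force: [-0.1, 0.6, -1.6]
opening: 0.358
grasp_force: 0.0
```

Call:
send_rows --moves '[[[0,0,-0.04,0,0,0,-0.3],[0,0,-0.04,0,0,0,-0.3],[0,0,-0.03,0,0,0,-0.3],[0,0,-0.01,0,0,0,-0.3],[0,0,0,0,0,0,-0.3]]]'

```text
clock: 23.25
eef_pos: [545.5, 246.7, 215.3]
tcp_rot: [-3.138, -0.005, 2.836]
contact_force: [-0.1, 1.0, 1.3]
opening: 0.352
grasp_force: 0.0
```

```bash
python3 - <<'E'
from h import *
import pickle
s,f=wrist(); s5,f5=pickle.load(open('W5.pkl','rb')); pickle.dump((s,f),open('W7.pkl','wb'))
print(s['clock'],s['eef_pos'],s5['eef_pos'],s['tcp_rot'],s5['tcp_rot'])
b=np.array([522.6,166.1,0])+2.1*np.array([.304,.953,0]); e=np.array([.304,.953,0]);ey=np.array([-.953,.304,0])
for nm,F in(('before',f5),('now',f)):
    gg=cv2.cvtColor(F['img'],cv2.COLOR_RGB2GRAY).astype(np.float32)
    for lab,ys,z,xs in(('pad',(-4,5),60,np.arange(64,92,1)),('plate L',(20,30),108,np.arange(72,110,1)),('plate R',(-30,-15),108,np.arange(72,110,1)),('base end',(-20,20),10,np.arange(145,165,1))):
        acc=[]
        for x in xs:
            p=proj(F,[b+x*e+y*ey+np.array([0,0,z]) for y in np.linspace(*ys,8)]).astype(np.float32)
            acc.append(int(cv2.remap(gg,p[:,:1].copy(),p[:,1:].copy(),cv2.INTER_LINEAR).mean()))
        print(nm,lab,xs[0],acc)
E
```

```text
23.25 [545.47333885 246.66523646 215.25283212] [546.56737267 246.07157514 219.9168507 ] [-3.13754167 -0.00537302  2.83617439] [-3.14112761e+00 -5.17077853e-04  2.83177264e+00]
before pad 64 [229, 229, 230, 231, 230, 220, 178, 108, 65, 58, 58, 60, 100, 172, 218, 228, 228, 228, 228, 228, 228, 228, 227, 217, 197, 191, 209, 221]
before plate L 72 [203, 175, 153, 148, 150, 165, 201, 225, 230, 229, 229, 229, 229, 229, 225, 203, 192, 214, 223, 222, 220, 218, 216, 209, 194, 184, 184, 185, 195, 216, 227, 229, 230, 231, 231, 232, 231, 228]
before plate R 72 [200, 213, 211, 194, 173, 168, 169, 187, 213, 226, 227, 227, 227, 227, 223, 209, 201, 215, 221, 221, 219, 217, 215, 207, 192, 184, 184, 184, 179, 169, 159, 156, 151, 148, 147, 148, 148, 147]
before base end 145 [184, 184, 184, 184, 184, 185, 183, 177, 161, 141, 131, 131, 134, 135, 137, 137, 137, 137, 137, 137]
now pad 64 [228, 228, 228, 229, 229, 229, 230, 231, 230, 221, 189, 121, 64, 57, 59, 75, 134, 197, 225, 229, 228, 228, 228, 228, 228, 224, 216, 218]
now plate L 72 [216, 214, 215, 212, 191, 156, 142, 142, 158, 197, 225, 230, 229, 229, 229, 228, 224, 219, 221, 222, 220, 218, 216, 209, 193, 184, 183, 184, 194, 216, 228, 229, 230, 230, 231, 232, 231, 228]
now plate R 72 [196, 210, 210, 194, 173, 168, 166, 164, 170, 198, 223, 227, 227, 226, 227, 226, 220, 211, 216, 221, 219, 218, 216, 208, 191, 183, 183, 183, 179, 168, 160, 157, 151, 148, 148, 145, 137, 128]
now base end 145 [184, 184, 184, 185, 185, 185, 183, 177, 160, 139, 130, 131, 134, 135, 136, 137, 137, 137, 136, 136]
```

The comparison is clear. The plate's front edge is now at 80.8 mm on both sides, where before it was askew at 77.5 and 79. The gap to the block has closed, the pad advanced 4.1 mm to the plate, and the base reference didn't move. The arm is clear, so I hand in.

```bash
python3 -c "
from rig import sign_off
print(sign_off())"
```

```text
the job is handed in; nothing more can be done
None
```

The full rectangular plate stands in the fixture slot, clamped flat against the angle block, and the trigger is released. The arm is clear, and the job was handed in at about 23 s; the closing check was numerical because the 10 picture views were used up.

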